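# Stand the fallen dye bottle in its drip dish

### The job

The black dye bottle lies in the white plastic sleeve on the sloping drain board, its cap out of reach inside. Draw it right out of the sleeve and lay it down against the lip at the board's low edge, letting go of it there for about a second so that it lies still without rolling off; then take it again and stand it upright in the empty steel drip dish, set down gently, not dropped. Leave the jar, the cups and the brush where they are.

Things in the scene. Friction and masses are not known exactly. Their poses are not given: they have to be found in the camera images.
- bottle_mid (a point): Closed black dye bottle on its side, 0.15 to 0.31 kg, 166 mm long; this point is half-way along its axis. y runs along it from base to nozzle; x, z turn as it rolls. Straight body, 54 mm diameter, from y -83 to +23 mm, then the cone of the shoulder to +33, collar, nozzle to +83. Weight centred on the axis, 10 to 20 mm on the base side. At the start 70 to 80 mm of the base end stick out of the sleeve.
- board: Fixed smooth steel drain board. Origin on the table below it, z up, y along its length (as the bottle's nozzle points at the start), x level, towards the low edge. Surface from x -91 to +101, y -210 to +190 mm, height above the table 20 mm - 0.105 x (falls 6 degrees). A round thing let go on it rolls to +x. The white plastic sleeve stands on its +y part.
- dish_mid (a point): Centre of the inner floor (4 mm above the table) of the empty round steel drip dish, fixed; the rim is 10 mm above the table, 104 mm outside diameter; flat floor about 90 mm across.
- jar_mid (a point): Centre of an amber jar, 56 mm diameter, 75 mm tall, standing in a second, identical drip dish (104 mm across, centred under the jar). Leave alone.
- cup1_mid (a point): Centre of a clear mixing cup, 68 mm rim diameter, 60 mm tall, standing on the table. Leave alone.
- cup2_mid (a point): Centre of a second such cup. Leave alone.
- brush: A brush lying on the table, 170 mm long, its origin at the middle of its underside, x along it. Leave alone.
- collar (a point): Middle of the bottle's straight screw collar (28 mm diameter, 28 mm long), on the bottle's axis, 46 mm from its middle towards the nozzle; nozzle tip 37 mm further on. Axes as for the bottle.
- lip (a point): Foot of the inner face of the straight lip, 5 mm high, 10 mm wide, along the whole low edge; x, y as the board's. The point lies at board x 85, y -90 mm. A bottle laid against the lip stays there, its axis 13 mm upslope of this face and 40 mm above the table; one that rolls down from further up jumps it.
- mouth (a point): Middle of the lower edge of the mouth of the fixed white plastic sleeve (on the board's surface, board x -40, y 45 mm); axes as the board's. Sleeve inside: 70 mm wide, 70 high, 135 deep towards +y, closed at the back; its top is up to 104 mm above the table. The bottle rests against its low-side (+x) wall and must be drawn out towards -y.
There are look-alikes about, which are no part of the job. Leave any purple look-alike of the part that bears bottle_mid alone.

How it is judged (in metres and radians):
On the way:
1. the bottle lies still on the board against the lip, wholly outside the sleeve, let go of (y of bottle_mid in the frame of board below -0.038 m and x of bottle_mid in the frame of board between 0.055 and 0.09 m and height (world z) of bottle_mid between 0.034 and 0.055 m and angle between bottle_mid's own y axis and vertical above 1.4 rad and contact force between bottle and the fingers below 0.05 N and linear speed of bottle below 0.03 m/s), for 0.4 s.
At the end, for the whole second after the job is handed in: The bottle stands upright (within 0.06 rad, nozzle up) and at rest on the floor of the empty drip dish, its axis within 30 mm of the dish's centre, released (horizontal distance between bottle_mid and dish_mid below 0.03 m and angle between bottle_mid's own y axis and vertical below 0.06 rad and height (world z) of bottle_mid between 0.08 and 0.092 m and linear speed of bottle below 0.02 m/s and contact force between bottle and the fingers below 0.05 N); the robot touches nothing.
It fails at once if the bottle is slammed into the dish (over 60 N) (contact force between bottle and dish_a above 60 N).
It fails at once if the bottle is let fall over the dish (not held and faster than 0.4 m/s, a drop of about 8 mm) (horizontal distance between bottle_mid and dish_mid below 0.06 m and contact force between bottle and the fingers below 0.05 N and linear speed of bottle above 0.4 m/s).
It fails at once if the jar is moved by more than 20 mm (distance of jar_mid from where it was at the start of the episode above 0.02 m).
It fails at once if a cup is moved by more than 20 mm (distance of any of cup1_mid, cup2_mid from where it was at the start of the episode above 0.02 m).
It fails at once if the brush is moved by more than 20 mm (distance of brush from where it was at the start of the episode above 0.02 m).
It also fails if it takes over 64 s, if anything falls off the work surface, if the arm or the gripper's body presses on something with over 40 N, if the wrist force passes 120 N, or if a joint passes its speed limit or range.

### The arm

A 7-joint arm with a two-finger parallel gripper is mounted at the origin on the work surface. World frame = base frame: x ahead of the robot, y to its left, z up, the work surface at z = 0. Lengths are in mm, angles in rad, forces in N, time in s.
With the tool pointing down it reaches from about 400 to 900 mm from the base axis. Payload 5.6 kg.
Tool frame: the origin (TCP) lies midway between the tips of the shut fingers; the grasp point (between the pads) lies 19 mm behind it; z points along the fingers, y is the line along which they close (so a half turn about z gives the same grasp; the last joint's range is limited). The gripper opens to 92 mm and grips with 3 to 60 N. Pads are 20 mm wide; open, the fingers measure 128 mm over their backs; the gripper's body (75 mm by 189 mm) begins 69 mm behind the grasp point.
Start: joints at [-1.33, 0.468, -0.012, 1.603, 0.006, 1.071, -0.056], TCP at [182.045, 623.994, 214.592] pointing down, gripper open.
Joint ranges: [-2.53, 2.53], [-0.31, 2.02], [-1.57, 1.55], [0.28, 2.44], [-1.29, 4.43], [0.15, 1.84], [-2.92, 2.92]. Speed limits (rad/s): [2.57, 2.57, 3.14, 3.14, 3.14, 3.14, 3.14].

### API

Orientations are given as a rotation vector (axis times angle).
In Python, from cell import robot, grip, kin, viewer gives the robot as it stands. Calls block until the motion is done:
- robot.movep(position, orientation): joint-space move of the TCP to a pose.
- robot.servo_line(position, feed=150, rotation=None): straight line of the TCP; rotation=None keeps the orientation; feed is the mean speed in mm/s.
- robot.goto_joints(angles): joint-space move.
- grip(opening, newtons=None): opening from 0.0 (shut) to 1.0 (fully open); newtons is the grip in N (None keeps the last); returns when the fingers have stopped.
- robot.hold(seconds).
- kin.ik(position, orientation): joint angles nearest the present ones, or None.
- robot.observe(): the state.
- viewer.read_camera(name): name is "scene" or "side" or "wrist"; returns the picture (480x640x3 uint8, red, green, blue); there is no depth.
- viewer.camera_info(name): a dict with "camera_matrix" (3x3 intrinsics, pixels), "R" (3x3) and "t" (3): a world point X has camera coordinates R X + t. Camera axes: x right, y down, z forward; pixel columns grow to the right and rows downward; lengths in mm; the calibration is good to about 2 mm. A picture is of the moment at which its call begins: read the wrist's pose just before it. camera_info takes no time and is no camera call; for the wrist camera it gives the pose at the moment of the call.
A pose or a line that the arm cannot do raises robot.IKError and nothing moves.
- robot.job_done(): hands the job in; it is judged then, once.
Trained networks look in the newest picture that a camera, given by its name, has taken for a name from the list of things; names that differ only in an ending like _2 or _b are one class to them, and where a whole thing is asked for, a point or a joint stands for the part that bears it (a point fixed in the world has none). Each returns a list of dicts, best first, with "confidence" (0 to 1); they miss things now and then, are a little off and sometimes report something else, mostly with a low value. They report only what shows in the picture. A call takes as long as a camera call. They do not tell look-alikes from the thing itself.
- viewer.silhouettes(name, camera): "mask" (480x640 bool, what is visible of it).
- viewer.pinpoint(name, camera): "at" ([x, y, z] in mm, in the coordinates of the camera as it stood for that picture, good to about 4 mm: a listed point, or the origin of a listed thing).
The state is a dict: "t": time; "joints": joint angles; "joint_velocities": joint speeds; "joint_torque": joint torques, N m; "tcp_pos": TCP position; "tcp_rot": TCP orientation; "contact_force": force on the tool from outside, world axes, zero at the start; "wrist_torque": the same for the moment, N m; "grip_width": opening from 0.0 (shut) to 1.0 (fully open); "grip_force": force on a finger pad.
Only numpy, scipy, OpenCV 4.12 (cv2) and the standard library are available. Lean on these libraries where they do the work, as an engineer would, in place of code of your own. Each camera call takes 0.05 s, during which the arm holds its last target. There are 200 camera calls.

## Working session

There is one attempt and no reset: what is moved stays moved. The work goes in short steps, each a Python script; the robot and the scene stay as the last script left them, time stands still between calls to the robot, and variables do not carry over. Pictures are saved under pics/ and viewed, at most 10 in all, crops included, and the job is handed in when it is done.

```bash
ls; mkdir -p pics
cat > h.py <<'E'
import numpy as np, cv2
from cell import robot, grip, kin, viewer
def snap(c,fn=None):
    im=viewer.read_camera(c)
    if fn: cv2.imwrite('pics/'+fn,im[:,:,::-1])
    return im
def world(p,c):
    i=viewer.camera_info(c); return np.array(i['R']).T@(np.array(p)-np.array(i['t']))
def proj(X,c):
    i=viewer.camera_info(c); q=np.array(i['camera_matrix'])@(np.array(i['R'])@np.array(X)+np.array(i['t'])); return q[:2]/q[2]
def find(n,c):
    return [(round(d['confidence'],2),world(d['at'],c).round(1),proj(world(d['at'],c),c).round()) for d in viewer.pinpoint(n,c)]
E
python3 - <<'E'
from h import *
a=snap('scene');b=snap('side')
cv2.imwrite('pics/s.png',cv2.resize(np.hstack([a,b]),(800,300),interpolation=cv2.INTER_AREA)[:,:,::-1])
cv2.imwrite('pics/scene.png',a[:,:,::-1]);cv2.imwrite('pics/side.png',b[:,:,::-1])
for n in ['bottle_mid','board','dish_mid','jar_mid','cup1_mid','brush','lip','mouth','collar']:
    for c in ['scene','side']:
        for r in find(n,c): print(n,c,*r)
print(robot.observe()['t'])
E
```

```text
pics
bottle_mid scene 0.97 [481.8 236.3  54.9] [394. 291.]
bottle_mid scene 0.91 [ 825.2 -138.1   24.6] [186. 266.]
bottle_mid scene 0.61 [234.9 254.4  32.5] [475. 260.]
bottle_mid side 0.89 [232.4 252.9  27.9] [138. 230.]
bottle_mid side 0.68 [ 822.4 -137.8   23.5] [454. 216.]
board scene 0.88 [517.2 185.1   2.5] [366. 300.]
board side 0.61 [516.3 184.4  -1.5] [264. 206.]
dish_mid scene 0.56 [ 645.6 -242.4    2.8] [231. 224.]
dish_mid side 0.75 [ 641.  -242.1    5.5] [432. 286.]
jar_mid scene 0.77 [ 462.6 -175.    42. ] [301. 202.]
jar_mid side 0.73 [ 462.3 -175.    40. ] [340. 297.]
jar_mid side 0.69 [ 654.2 -390.7   -1.3] [499. 336.]
cup1_mid scene 0.61 [779.5 216.7  27.6] [278. 353.]
cup1_mid side 0.62 [777.1 221.9  29.1] [338. 153.]
cup1_mid side 0.31 [ 460.7 -172.    40. ] [339. 296.]
brush scene 0.82 [ 662.4 -388.2   -4.4] [202. 202.]
brush side 0.95 [ 657.2 -389.9   -3.2] [499. 335.]
brush side 0.6 [476.9 282.6  48.5] [228. 176.]
lip scene 0.97 [614.2 107.4   8.8] [314. 295.]
lip side 0.94 [614.6 104.6  10.9] [316. 203.]
mouth scene 0.79 [475.7 221.3  27.4] [391. 294.]
mouth side 0.77 [470.  222.3  21.1] [239. 198.]
collar scene 0.87 [230.3 304.3  32.7] [492. 271.]
collar scene 0.57 [821.6 -97.9  25.4] [194. 275.]
collar side 0.88 [220.7 299.3  27.6] [125. 221.]
collar side 0.88 [819.9 -94.2  25.9] [438. 206.]
collar side 0.71 [475.5 279.5  50.5] [228. 177.]
1.0
```

View pics/scene.png

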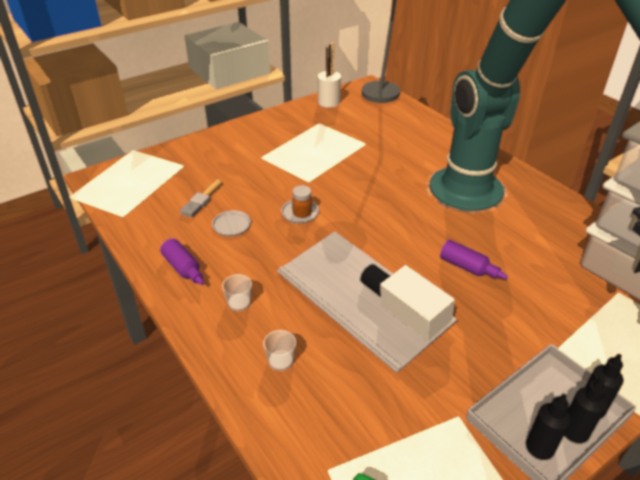

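View pics/side.png

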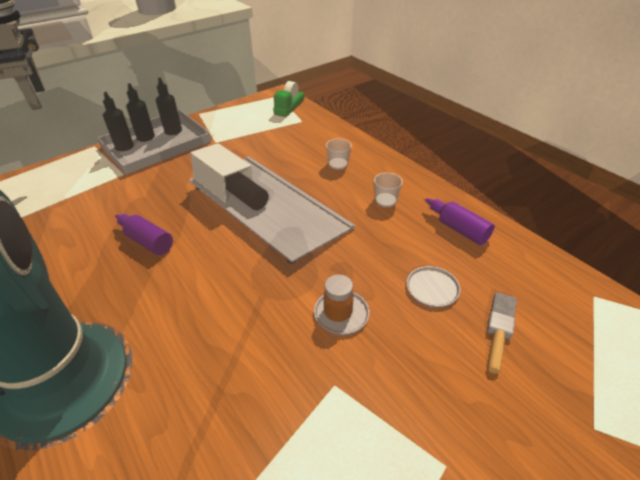

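The target is the black bottle in the sleeve, at scene (378,279) and side (247,191). It is the only black one lying in a white sleeve. The look-alikes are the purple bottles at scene (182,262) and (475,260), and the black bottles standing in the tray at about (575,410). The empty dish is at scene (231,223), and the dish at (301,208) holds the jar. I'll confirm with a wrist picture from above the board and refine the board's yaw from it.

Run:
```python
from h import *
from scipy.spatial.transform import Rotation as R
yaw=np.radians(8)
d=np.array([-np.sin(yaw),np.cos(yaw),0])
best=None
for s in (1,-1):
    bx=s*np.array([np.cos(yaw),np.sin(yaw),0]); z=np.array([0,0,-1.]); M=np.c_[np.cross(bx,z),bx,z]
    q=kin.ik([525,160,420],R.from_matrix(M).as_rotvec())
    print(s,None if q is None else np.round(q,2))
    if q is not None and (best is None or abs(q[6])<abs(best[6])): best=q
robot.goto_joints(best)
robot.hold(.2)
a=snap('wrist','w1.png'); 
for n in ['bottle_mid','board','lip','mouth','collar']:
    for r in find(n,'wrist'): print(n,*r)
for m in viewer.silhouettes('board','wrist')[:1]:
    k=m['mask'];ys,xs=np.nonzero(k);print(m['confidence'],xs.min(),xs.max(),ys.min(),ys.max())
snap('scene')
for c in ['scene','side']:
    if c=='side': snap('side')
    for r in find('cup2_mid',c): print(c,*r)
o=robot.observe();print(o['t'],o['tcp_pos'],o['contact_force'])
```

```text
1 [-0.81  0.15  0.53  1.59 -0.08  1.42 -0.14]
-1 [ 0.59  0.43 -1.3   1.51  0.42  1.51  2.57]
bottle_mid 0.74 [238.6 258.4  25. ] [124.  87.]
bottle_mid 0.57 [483.  239.2  54. ] [295. 127.]
board 0.76 [520.8 186.7   1.6] [318. 166.]
lip 0.78 [616.5 101.2  13.9] [370. 230.]
mouth 0.86 [476.5 224.3  23.7] [291. 137.]
collar 0.96 [226.8 301.2  28.4] [114.  52.]
0.62 252 393 10 298
scene 0.66 [770.2  20.5  31. ] [237. 294.]
side 0.93 [766.   18.3  29.4] [388. 190.]
3.9417 [525.00228844 159.96254395 420.01870133] [-0.1522099   0.57421395  1.19832784]
```

View pics/w1.png

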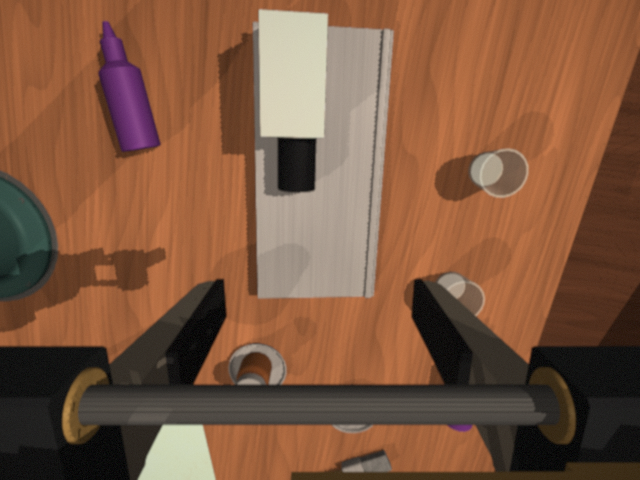

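The wrist picture confirms it. The black bottle's base end is at columns 278–316, rows 137–190, in front of the white sleeve on the board. The board's corners are at about (254,24), (258,298), (374,296) and (393,30). I'll fit the board pose from these and check which grasps the arm can reach.

Run:
```python
from h import *
from scipy.optimize import least_squares
from scipy.spatial.transform import Rotation as R
B=np.array([[-91,-210,29.6],[101,-210,9.4],[101,190,9.4],[-91,190,29.6]]);P=np.array([[258,298],[374,296],[393,30],[254,24]])
pts=[([0,0,0],[518.5,185.5]),([85,-90,11],[615,104.5]),([-40,45,24],[474.5,222.5])]
T=lambda p,b:np.array([p[0]+np.cos(p[2])*b[0]-np.sin(p[2])*b[1],p[1]+np.sin(p[2])*b[0]+np.cos(p[2])*b[1],b[2]])
f1=lambda p:np.concatenate([proj(T(p,b),'wrist')-u for b,u in zip(B,P)])/1.5
f2=lambda p:np.concatenate([T(p,b)[:2]-u for b,u in pts])/2.5
for n,f in dict(corners=f1,pts=f2,both=lambda p:np.r_[f1(p),f2(p)]).items():
    s=least_squares(f,[518,185,.14],x_scale=[1,1,.01]);print(n,s.x.round(3),s.fun.round(1))
p=s.x
# bottle base: pixel(297,190) vs predictions
for L in (70,75,80): print(L,proj(T(p,[-32,45-L,50-20]),'wrist'),proj(T(p,[-32,45-L,50]),'wrist'))
for e in(-27,27): print(proj(T(p,[-32+e,0,50]),'wrist'))
# final IK scan
dish=np.array([643.5,-242,0])
q0=robot.observe()['joints']
print('scan')
for tilt in (45,35,25):     # tool lean toward nozzle
  for az in range(-80,81,20):
    a=np.radians(az);h=np.array([np.cos(a),np.sin(a),0]);t=np.radians(tilt)
    z=np.cos(t)*h-np.sin(t)*np.array([0,0,1])
    for s in (1,-1):
      y=s*np.cross([0,0,1],h);M=np.c_[np.cross(y,z),y,z]
      qq=kin.ik(dish+[0,0,72]+19*z,R.from_matrix(M).as_rotvec())
      if qq is not None: print(tilt,az,s,np.round(qq,2))
print('lying')
yw=p[2];bx=np.array([np.cos(yw),np.sin(yw),0]);by=np.array([-np.sin(yw),np.cos(yw),0])
for tilt in (45,35,25,0):
  t=np.radians(tilt);z=-np.cos(t)*np.array([0,0,1])-np.sin(t)*by
  for s in (1,-1):
    M=np.c_[np.cross(s*bx,z),s*bx,z]
    qq=kin.ik(T(p,[72,-105,43])+19*z,R.from_matrix(M).as_rotvec())
    print(tilt,s,None if qq is None else np.round(qq,2))
```

```text
corners [5.21174e+02 1.84078e+02 1.14000e-01] [-0.   0.7  0.4  0.5  0.8  0.3 -1.1 -1. ]
pts [5.19264e+02 1.83868e+02 1.24000e-01] [ 0.3 -0.7 -0.1  0.2 -0.2  0.4]
both [5.20517e+02 1.84057e+02 1.14000e-01] [-0.3  0.7  0.1  0.5  0.5  0.3 -1.4 -1.1  0.8 -0.6  0.1 -0.1  0.5  0.7]
70 [294.99800766 185.97936247] [294.1487428  187.97497668]
75 [294.96887005 189.34065213] [294.12076966 191.4501618 ]
80 [294.93987764 192.68519126] [294.09294084 194.90741698]
[275.18722384 169.81755203]
[313.38183688 170.8324263 ]
scan
45 -80 1 [-0.56  0.9   0.77  1.87  0.47  0.47 -0.29]
45 -80 -1 [-0.83  1.32  1.32  1.89 -0.88  0.58 -2.32]
45 -60 1 [-0.51  0.8   0.7   2.04  1.35  0.22 -0.85]
45 -60 -1 [-0.31  0.71  0.44  2.03  1.49  0.39  2.23]
45 -40 1 [ 0.69  0.76 -0.67  2.09  2.09  0.81 -0.73]
45 -40 -1 [ 0.15  0.62 -0.01  2.13  2.22  0.49  2.02]
45 -20 1 [ 1.26  1.28 -1.34  2.11  2.28  1.04  0.04]
45 -20 -1 [ 0.84  0.74 -0.67  2.13  2.49  0.55  2.44]
45 0 1 [ 1.39  1.29 -1.33  2.07  2.13  0.68  0.52]
45 0 -1 [ 1.39  1.29 -1.33  2.07  2.13  0.68 -2.62]
45 20 1 [ 1.39  1.13 -1.16  1.95  1.35  0.27  1.47]
45
[... 1967 characters left out ...]
  0.96 -0.45  1.8  -1.24  0.82 -2.14]
25 40 -1 [ 1.25  1.07 -0.73  1.79 -0.97  0.64  0.84]
25 60 1 [ 0.73  0.98 -0.01  1.56 -1.16  1.31 -2.18]
25 60 -1 [ 0.64  0.99  0.12  1.57 -1.24  1.39  1.  ]
25 80 1 [ 0.43  1.14  0.43  1.31 -1.21  1.78 -2.09]
25 80 -1 [ 0.39  1.15  0.52  1.31 -1.27  1.82  1.07]
lying
45 1 [-0.92  0.92  0.54  1.73  0.37  0.93 -0.66]
45 -1 [-0.64  0.84  0.14  1.71  0.69  1.08  2.24]
35 1 [-0.87  0.84  0.55  1.77  0.23  0.83 -0.5 ]
35 -1 [-0.59  0.77  0.15  1.75  0.58  0.94  2.36]
25 1 [-0.8   0.78  0.54  1.8   0.07  0.76 -0.31]
25 -1 [-0.51  0.71  0.14  1.78  0.45  0.83  2.52]
0 1 [-0.52  0.68  0.43  1.84 -0.41  0.71  0.26]
0 -1 [-1.02  1.18  1.33  1.87 -1.25  1.24 -2.28]
```

```bash
cat >> h.py <<'E'
from scipy.spatial.transform import Rotation as R
PB=np.array([520.3,184.1,0.117]); DISH=np.array([643.5,-242,4.])
c,s_=np.cos(PB[2]),np.sin(PB[2]); up=np.array([0,0,1.])
bx=np.array([c,s_,0]);by=np.array([-s_,c,0]); t6=np.arctan(.105)
n=np.sin(t6)*bx+np.cos(t6)*up; bs=np.cos(t6)*bx-np.sin(t6)*up
def Tb(x,y,h):  # board x,y of foot point, h along normal above surface
    return np.array([PB[0],PB[1],0])+bx*x+by*y+up*(20-.105*x)+h*n
def tool(lean):  # lean toward nozzle
    t=np.radians(lean); z=-np.cos(t)*n-np.sin(t)*by; return np.c_[np.cross(bs,z),bs,z]
def rv(M): return R.from_matrix(M).as_rotvec()
def st(m=''):
    o=robot.observe();print(m,round(o['t'],2),np.round(o['tcp_pos'],1),'F',np.round(o['contact_force'],1),'w',round(o['grip_width'],3),'g',round(o['grip_force'],1));return o
E
python3 - <<'E'
from h import *
M=tool(0); G=Tb(-32,-2,30)+19*M[:,2]   # foot point x -32, grasp 30 above surface
robot.movep(G+120*n,rv(M)); st('above')
robot.servo_line(G+12*n,120); robot.servo_line(G,40); st('at')
grip(0.0,25); robot.hold(.2); st('gripped')
snap('wrist','g1.png')
E
```

```text
above 4.98 [503.7 180.4 154.9] F [0.7 0.2 0.1] w 1.001 g 0.0
at 6.48 [489.7 178.4  34.1] F [-0.7  0.1  0.2] w 1.0 g 0.0
gripped 7.35 [489.4 178.3  34.3] F [-2.3 -1.1  2.7] w 0.581 g 25.0
```

The grip width is 53.5 mm, which matches the 54 mm body, and the side forces are small. Next I draw it out.

Run:
```python
from h import *
P=np.array(robot.observe()['tcp_pos'])
for k in (40,90,142):
    robot.servo_line(P-by*k+n*1,70); st(k)
robot.hold(.2)
cv2.imwrite('pics/d1.png',np.vstack([snap('scene')[190:390,200:500],snap('side')[120:280,150:450]]) [:,:,::-1])
```

```text
40 8.12 [494.6 138.5  35.3] F [-0.2 -0.2 -1.7] w 0.579 g 25.0
90 8.99 [500.   89.3  35.3] F [ 0.7 -0.  -2.1] w 0.58 g 25.0
142 9.88 [506.1  37.6  35.3] F [-0.6  0.5 -2.3] w 0.582 g 25.0
```

View pics/d1.png

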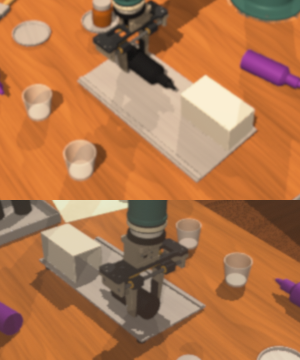

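Run:
```python
from h import *
P=np.array(robot.observe()['tcp_pos'])
robot.servo_line(P+8*n,60)
robot.servo_line(P+8*n+bs*92,90); robot.hold(.3); o=st('over'); f0=np.array(o['contact_force'])
print('collar');snap('scene');[print(*r) for r in find('collar','scene')[:4]];snap('side');[print(*r) for r in find('collar','side')[:4]]
D=P+bs*92
h=8
while h>-4:   # lower until board is felt
    h-=1; robot.servo_line(D+h*n,25); robot.hold(.05)
    f=np.array(robot.observe()['contact_force'])-f0
    if f@n>2: break
st('down %g'%h); f0=np.array(robot.observe()['contact_force'])
k=0
while k<16:
    k+=1; robot.servo_line(D+h*n+bs*k,25); robot.hold(.05)
    f=np.array(robot.observe()['contact_force'])-f0
    if -f@bs>3: break
st('lip %g'%k)
```

```text
over 11.94 [597.6  48.4  33.8] F [ 1.  -0.5 -2.2] w 0.579 g 25.0
collar
0.93 [229.1 301.6  30.3] [491. 271.]
0.91 [584.  150.6  51.8] [335. 288.]
0.58 [818.9 -96.3  25. ] [195. 275.]
0.81 [579.4 153.3  48.6] [292. 186.]
0.69 [816.7 -93.   29.5] [437. 205.]
0.64 [219.2 297.9  27.9] [125. 221.]
down -2 15.14 [597.1  48.3  24.6] F [-0.1 -1.   6.1] w 0.584 g 25.0
lip 2 15.74 [598.   48.4  24.5] F [-4.2  0.1  7.6] w 0.584 g 25.0
```

Run:
```python
from h import *
P=np.array(robot.observe()['tcp_pos'])
robot.servo_line(P+1.2*n,25); robot.hold(.1); f0=np.array(st('up')['contact_force'])
k=0
while k<13:
    k+=1; robot.servo_line(P+1.2*n+bs*k,25); robot.hold(.05)
    f=np.array(robot.observe()['contact_force'])-f0; print(k,round(f@bs,1),round(f@n,1))
    if -f@bs>3.5: break
st('lip %g'%k)
q=np.array(robot.observe()['tcp_pos'])-np.array([PB[0],PB[1],0]); print('tcp board x,y',q@bx,q@by)
```

```text
up 16.09 [598.   48.5  25.3] F [-0.  -0.3 -2.4] w 0.582 g 25.0
1 0.5 0.5
2 0.6 0.4
3 0.3 0.4
4 -0.6 0.1
5 0.6 0.3
6 0.3 -0.0
7 0.5 0.7
8 -0.1 0.8
9 -2.7 2.0
10 -5.6 5.4
lip 10 19.09 [606.6  49.3  24.7] F [-4.9 -1.2  3.6] w 0.58 g 25.0
tcp board x,y 69.93001355717243 -143.95944573145155
```

Run:
```python
from h import *
P=np.array(robot.observe()['tcp_pos'])
robot.servo_line(P-.5*bs-.8*n,20); robot.hold(.1); st('set')
for g in (.6,.64,.7,.85): grip(g); 
robot.hold(1.0); st('open')
P=np.array(robot.observe()['tcp_pos'])
robot.servo_line(P+110*n,150); st('up')
cv2.imwrite('pics/l1.png',np.hstack([snap('scene')[190:390,200:500],snap('side')[120:320,150:450]])[:,:,::-1])
for c in ('scene','side'):
    snap(c)
    for nm in ('bottle_mid','collar'): [print(c,nm,*r) for r in find(nm,c)[:4]]
```

```text
set 19.45 [606.4  49.3  24.5] F [-2.6 -0.7  5.5] w 0.579 g 25.0
open 21.65 [606.   49.2  23.9] F [-0.2 -0.1 -0.4] w 0.852 g 0.0
up 22.53 [616.6  50.6 132.5] F [-0.3 -0.5 -0.4] w 0.847 g 0.0
scene bottle_mid 0.57 [595.9 106.3  43.9] [320. 281.]
scene bottle_mid 0.56 [237.9 256.9  31.2] [475. 262.]
scene collar 0.96 [586.4 151.5  44.3] [334. 291.]
scene collar 0.79 [820.  -97.8  26.8] [195. 274.]
scene collar 0.75 [228.4 300.9  31.3] [491. 271.]
side bottle_mid 0.82 [231.5 251.5  26.6] [138. 231.]
side bottle_mid 0.8 [597.1 108.4  34.3] [309. 197.]
side bottle_mid 0.58 [ 823.9 -137.4   23.3] [454. 216.]
side collar 0.81 [587.7 154.2  40.3] [294. 187.]
side collar 0.76 [220.2 298.9  29.7] [125. 220.]
side collar 0.71 [818.6 -94.8  23.8] [438. 207.]
side collar 0.66 [774.3 223.7  26.4] [337. 154.]
```

View pics/l1.png

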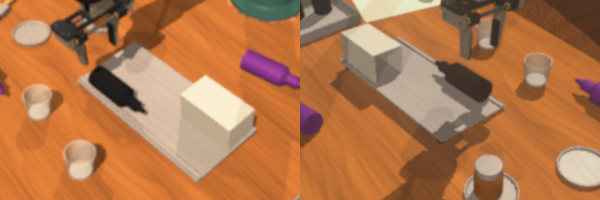

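The bottle lies against the lip, in the left crop from (90,70) to (145,112). By the network it is at board (67,-85), 39 mm high, and the sleeve is 48 mm clear of the nozzle. Before regrasping I check the IK route.

```bash
cat >> h.py <<'E'
def final(az,lean=45,z=0):
    a=np.radians(az);h=np.array([np.cos(a),np.sin(a),0])
    Q=np.c_[-np.cross(up,h),up,-h]@np.c_[bs,by,n].T
    M=Q@tool(lean); return DISH+up*(83-15+z)-3*h+19*M[:,2], M
def lying(lean=45):
    M=tool(lean); return Tb(69.2,-101,30)+19*M[:,2],M
E
python3 - <<'E'
from h import *
def pk(m,r): 
    P,M=r;q=kin.ik(P,rv(M));print(m,None if q is None else np.round(q,2))
for le in (45,35):
  P,M=lying(le)
  for z in (-60,): pk('app',(P+z*M[:,2],M))
  pk('ly',(P,M)); pk('lift',(P+up*220,M))
  for az in (20,40,50,60,-40,-60): 
    pk(az,final(az,le)); pk('  up',final(az,le,150))
E
```

```text
app [-1.02  0.94  0.67  1.62  0.19  1.11 -0.43]
ly [-0.98  0.99  0.68  1.67  0.18  0.99 -0.42]
lift [-1.03  0.68  0.76  1.62  0.31  1.29 -0.3 ]
20 [ 1.39  1.13 -1.16  1.95  1.34  0.27 -1.67]
  up [ 0.58  0.42 -0.01  1.96 -1.25  0.63  0.36]
40 [ 0.57  0.74  0.08  1.83 -1.28  0.85  0.78]
  up [ 0.35  0.53  0.37  1.81 -1.19  1.06  0.54]
50 [ 0.52  0.79  0.16  1.73 -1.17  1.01  0.8 ]
  up [ 0.39  0.59  0.35  1.7  -1.1   1.19  0.59]
60 [ 0.5   0.84  0.19  1.63 -1.07  1.14  0.83]
  up [ 0.41  0.65  0.33  1.6  -1.02  1.32  0.65]
-40 [ 0.68  0.75 -0.67  2.1   2.09  0.81  2.41]
  up [-0.04  0.33  0.21  2.1   1.51  0.32  2.76]
-60 [-0.32  0.71  0.44  2.04  1.49  0.39  2.23]
  up [-0.92  1.02  1.48  2.02 -1.03  0.48 -1.65]
app [-0.94  0.84  0.64  1.66  0.1   1.04 -0.33]
ly [-0.91  0.91  0.64  1.7   0.08  0.93 -0.31]
lift [-0.96  0.6   0.71  1.62  0.21  1.26 -0.23]
20 [ 1.54  1.42 -1.33  1.99  1.71  0.33 -1.79]
  up [ 1.29  0.64 -0.86  1.98 -1.18  0.34  0.53]
40 [ 0.86  0.83 -0.23  1.82 -1.27  0.82  0.9 ]
  up [ 0.69  0.57 -0.01  1.82 -1.23  1.02  0.66]
50 [ 0.64  0.85  0.07  1.72 -1.25  1.1   0.92]
  up [ 0.48  0.64  0.3   1.72 -1.24  1.29  0.73]
60 [ 0.59  0.91  0.14  1.6  -1.15  1.25  0.92]
  up [ 0.49  0.71  0.29  1.6  -1.14  1.42  0.75]
-40 [ 0.66  0.83 -0.67  2.16  2.33  1.05  2.21]
  up [ 0.66  0.47 -0.67  2.15  2.    0.78  2.44]
-60 [-0.54  0.85  0.65  2.08  1.75  0.41  1.81]
  up [-0.02  0.45 -0.01  2.04  1.52  0.81  2.41]
```

Run:
```python
from h import *
grip(.9)
P,M=lying(45)
robot.movep(P-70*M[:,2]+20*n,rv(M)); st('app')
robot.servo_line(P-20*M[:,2],100); robot.servo_line(P,50); st('at')
grip(0,25); robot.hold(.2); st('grip')
cv2.imwrite('pics/r1.png',np.hstack([snap('scene')[140:390,200:500],snap('side')[70:320,150:450]])[:,:,::-1])
```

```text
app 23.91 [605.1 130.2  97.7] F [-0.2 -1.2  0.5] w 0.9 g 0.0
at 25.27 [604.1  78.5  29.1] F [-0.7 -0.   0.2] w 0.899 g 0.0
grip 26.02 [602.3  78.5  29.5] F [-6.3  1.7  3.5] w 0.585 g 25.0
```

View pics/r1.png

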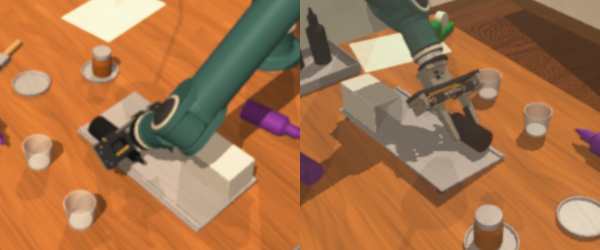

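The fingers are closed on the bottle's middle and the wrist is clear of the sleeve. Next I lift it and swing it upright above the dish.

Run:
```python
from h import *
P=np.array(robot.observe()['tcp_pos'])
robot.servo_line(P+20*n,60); robot.servo_line(P+up*230,180); o=st('lifted')
Pf,Mf=final(55,45,150)
q0=np.array(o['joints']);q1=np.array(kin.ik(Pf,rv(Mf)));print(q0.round(2),q1.round(2))
robot.goto_joints(q1); st('over')
Pf,Mf=final(55,45,40); robot.servo_line(Pf,120); robot.hold(.3); st('40 up')
cv2.imwrite('pics/o1.png',np.hstack([snap('scene')[100:340,130:430],snap('side')[110:350,300:600]])[:,:,::-1])
for c in ('scene','side'):
    snap(c)
    for nm in ('bottle_mid','collar','dish_mid'): [print(c,nm,*r) for r in find(nm,c)[:5]]
```

```text
lifted 27.92 [601.7  78.6 258.4] F [-0.9  0.3 -1.8] w 0.582 g 25.0
[-1.05  0.67  0.77  1.62  0.31  1.3  -0.29] [ 0.34  0.63  0.43  1.66 -1.1   1.3   0.65]
over 29.41 [ 650.  -230.8  208. ] F [ 0.5  0.8 -2.4] w 0.582 g 25.0
40 up 30.77 [ 649.7 -233.5   99.2] F [-0.6  0.9 -3.1] w 0.581 g 25.0
scene bottle_mid 0.94 [ 642.8 -241.4  130.1] [228. 186.]
scene bottle_mid 0.82 [ 827.7 -143.4   24.7] [184. 265.]
scene bottle_mid 0.71 [236.1 256.   31. ] [475. 261.]
scene bottle_mid 0.25 [ 639.7 -242.8  176.1] [227. 170.]
scene collar 0.88 [822.3 -98.2  29.1] [194. 274.]
scene collar 0.83 [ 640.2 -242.3  175.5] [227. 171.]
scene collar 0.82 [230.9 302.2  28.3] [491. 272.]
scene dish_mid 0.9 [ 645.6 -241.9    6.9] [231. 223.]
side bottle_mid 0.98 [234.4 253.3  29.1] [138. 229.]
side bottle_mid 0.97 [ 642.8 -242.1  120.8] [443. 244.]
side bottle_mid 0.7 [ 823.  -140.8   26.7] [455. 215.]
side collar 0.73 [ 639.8 -242.4  172.9] [448. 222.]
side collar 0.72 [221.  300.6  25.8] [126. 221.]
side collar 0.69 [820.4 -94.7  27.7] [439. 205.]
side collar 0.58 [609.2 104.8  11.9] [314. 203.]
side dish_mid 0.57 [ 642.6 -241.     3.3] [432. 286.]
```

View pics/o1.png

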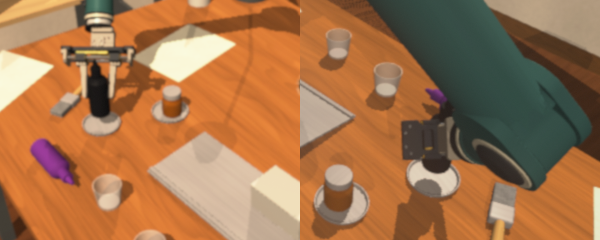

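Mid and collar are both above the dish centre, within about 3 mm, and the bottle is upright with the nozzle up. I lower it until I feel contact, release it and back off.

Run:
```python
from h import *
robot.servo_line(final(55,45,8)[0],50); robot.hold(.2); f0=np.array(st('8')['contact_force'])
z=8
while z>-8:
    z-=.7; robot.servo_line(final(55,45,z)[0],15); robot.hold(.04)
    if robot.observe()['contact_force'][2]-f0[2]>5: break
st('down %.1f'%z)
for g in (.6,.63,.7,.9): grip(g)
robot.hold(.3); st('open')
P,M=final(55,45,z); P=np.array(robot.observe()['tcp_pos'])
robot.servo_line(P-M[:,2]*150,100); robot.hold(.3); st('away')
cv2.imwrite('pics/e1.png',np.hstack([snap('scene')[100:340,130:430],snap('side')[110:350,300:600]])[:,:,::-1])
for c in ('scene','side'):
    snap(c)
    for nm in ('bottle_mid','collar'): [print(c,nm,*r) for r in find(nm,c)[:5] if abs(r[1][0]-643)<40]
```

```text
8 32.27 [ 649.6 -233.6   67. ] F [ 0.  -0.3 -2.5] w 0.578 g 25.0
down -0.4 35.77 [ 649.7 -233.5   59. ] F [-3.  -0.8  5.7] w 0.583 g 25.0
open 37.31 [ 649.5 -233.5   58.2] F [-0.9 -0.3  0.6] w 0.899 g 0.0
away 39.26 [ 588.6 -320.2  164.1] F [-0.2  0.1 -0. ] w 0.899 g 0.0
scene bottle_mid 0.81 [ 642.6 -243.    91.4] [229. 198.]
scene collar 0.61 [ 641.  -241.9  132.6] [228. 185.]
side bottle_mid 0.9 [ 643.5 -243.5   84. ] [440. 258.]
side collar 0.72 [ 642.4 -241.1  132.1] [444. 239.]
```

View pics/e1.png

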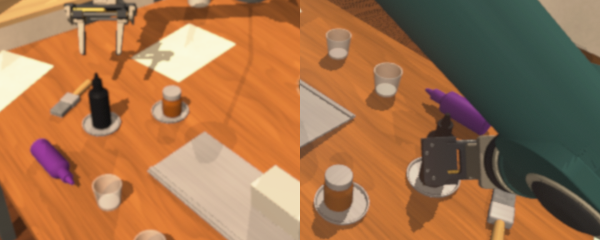

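The bottle stands upright in the empty dish, at crop (98,105). The gripper is well clear and nothing else has moved.

```bash
python3 -c "
from h import *
print(robot.job_done()); st()"
```

```text
the job is handed in; nothing more can be done
None
the job is handed in; nothing more can be done
```

The bottle was drawn out of the sleeve, laid against the lip and let go, then stood upright and released in the empty drip dish; I handed the job in at about 39 s, but the interface did not report a verdict.

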